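# Put the desk pencil sharpener back together

## Robot

A 7-joint arm with a two-finger parallel gripper is mounted at the origin on the work surface. World frame = base frame: x ahead of the robot, y to its left, z up, the work surface at z = 0. Lengths are in mm, angles in rad, forces in N, time in s.
With the tool pointing down it reaches from about 400 to 875 mm from the base axis. Payload 4.4 kg.
Tool frame: the origin (TCP) lies where the fingers leave the gripper's body, on its centre line; the fingertips stand 73 mm ahead of it and the grasp point (between the pads) lies 54 mm ahead of it; z points along the fingers, y is the line along which they close (so a half turn about z gives the same grasp; the last joint's range is limited). The gripper opens to 85 mm and grips with 20 to 120 N. Pads are 22 mm wide; open, the fingers measure 114 mm over their backs; the gripper's body (76 mm by 85 mm) begins 54 mm behind the grasp point. The pads swing forward as they close: fully open they stand 13 mm farther back than shut.
Start: joints at [-1.289, 0.628, 0.038, 1.517, -0.027, 0.996, -0.02], TCP at [221.519, 611.102, 303.913] pointing down, gripper open.
Joint ranges: [-3.06, 3.06], [-0.37, 2.12], [-1.25, 1.32], [0.18, 2.47], [-1.1, 4.24], [0.23, 1.98], [-2.94, 2.94]. Speed limits (rad/s): [2.57, 2.57, 3.14, 3.14, 3.14, 3.14, 3.14].

## Interface

Orientations are given as [roll, pitch, yaw] about the fixed x, y, z axes, in that order (R = Rz(yaw) Ry(pitch) Rx(roll)).
In Python, from cell import ctrl gives the robot as it stands.
- The arm moves only by the tool send_rows, never from a script. Its argument "rows" is a list that holds one entry, the list of rows, each a list of 6 numbers: the shift along the tool's x, y, z in cm, then the turn, a rotation vector about the tool's x, y, z in rad. In form: [[[tx, ty, tz, wx, wy, wz], ...]]. A call has 1 to 10 rows; each row is the pose to reach, as a shift and turn from the pose commanded when the call began, along the tool's axes at that moment; what a row does not reach only later rows make up. A row lasts 1/10 s, in which the tool goes at most 50 mm and 8.59 degrees, less where a joint would pass 70% of its speed; a pose out of reach is approached as far as the arm can. A call with a gripper value outside its range is refused whole. "grip" is the closure in counts, from 0 (fully open) to 255 (shut), set as the call begins (left out, the last holds). The fingers move at their own pace and stop on an object; the grip force is fixed at half the most. Time passes only in rows, so rows that repeat a pose let the fingers close. It gives the time, the measured TCP pose, the force, the opening and the grip force at its end, in the units of the state.
- ctrl.read_state(): the state, without advancing time (a new reading comes with each control period).
- ctrl.get_image(name): name is "side" or "top"; returns a dict with "pixels" (400x640x3 uint8, red, green, blue), "fx", "fy", "cx", "cy" (pixels), "extrinsics" (4x4, takes a point from camera to world coordinates). Camera axes: x right, y up, looking along -z (the intrinsics and any distortion apply to the point x, -y, -z); pixel columns grow to the right and rows downward; lengths in mm; the calibration is good to about 2 mm. A picture is of the moment at which its call begins. There is no depth.
- ctrl.finish_job(): hands the job in; it is judged then, once.
The state is a dict: "clock": time; "qpos": joint angles; "qd": joint speeds; "tau": joint torques, N m; "eef_pos": TCP position; "tool_rot": TCP orientation; "force": force on the tool from outside, world axes, zero at the start; "torque": the same for the moment, N m; "width": finger opening in mm; "gripper_force": force on a finger pad.
Only numpy, scipy, OpenCV 4.12 (cv2) and the standard library are available. Lean on these libraries where they do the work, as an engineer would, in place of code of your own. Each camera call takes 0.05 s, during which the arm holds its last target. There are 200 camera calls.

## Task

The pencil sharpener on the drawing desk has been opened for cleaning. Stand the cutter cartridge back in its well, all the way down, then put the cover on and press it straight down until it is fully home and both red clip arms have snapped under the rim, without forcing it: the plastic is brittle. Let go of everything and leave the other things on the desk as they are.

Things in the scene. Friction and masses are not known exactly. Their poses are not given: they have to be found in the camera images.
- deck (a point): Centre of the flat deck (96 mm along x, 73 mm along y) of the open pencil sharpener, a dark grey case 106 x 86 mm in plan, fastened to the desk; the deck is about 78 mm above the desk. z up, x along the long side, amber shavings window at -x.
- housing (a joint): How far the sharpener's case is pushed down on its soft rubber feet, in m: 0 unloaded, about 1 mm per 8 N, springs back. It sinks under the cover while this is pressed. Past 3.1 mm (some 22 N of push) the plastic cracks.
- well_floor (a point): Centre of the floor of the cutter well: a round bore in the centre of the deck, 27 mm across with a chamfered mouth, 26 mm deep. Axes as the deck's.
- rim_left (a point): Outer lower edge, at mid-length, of the snap rim on the deck's +y side; the same rim runs along the -y side. Its outside slants from 36.6 mm off the centre line at deck level to 40 mm at 6.5 mm below; underside 7 mm below the deck, a groove beneath.
- cutter: Cutter cartridge standing on the desk, 50 mm tall, about 70 g. Origin: centre of its underside, z up. Lower 26 mm: steel cutter, 24 mm across, foot chamfered; upper 24 mm: orange grip, 20 mm across. Fully down, its origin is at the well floor and only the orange grip stands above the deck.
- cover: Pale grey shell, 106 x 72 mm, about 150 g, standing on its two end skirts. Origin: centre of the seating plane (lower edge of the side walls), 18.5 mm above the skirts' lower edge; z up, x along its long side, clips at +y and -y. Roof 33 mm above the origin. Home: its origin is at the deck's and its axes are parallel, either way round. The flared skirts pass the deck's ends with 2 mm play each.
- port_top (a point): Centre of the top of the dark grey pencil port on the cover's roof, the block to grip: 40 mm (cover's x) by 32 mm (y), from 33 to 61 mm above the cover's origin. Pressing down, the force grows to some 13 to 19 N while the clips ride over the rim, drops as they snap in, then the cover lands on the deck. More than about 22 N of push cracks the plastic.
- clip_left (a joint): Red spring clip arm on the cover's +y side, 24 mm wide, hinged 14 mm above the cover's origin. Angle in rad: 0 at rest (hook inward), grows to about 0.14 as the hook is spread over the rim, back to 0 when snapped under it. Hook 3 mm deep, its top 7.8 mm below the cover's origin.
- clip_right (a joint): The same clip arm on the cover's -y side, same meaning.
- marker_block: Bystander: wooden block 60 x 250 mm with a row of upright markers, 118 mm tall. Origin: centre of the underside.
- pencil_cup: Bystander: black cup of 76 mm diameter full of pencils, about 180 mm tall. Origin: centre of the underside.
- mini_helmet: Bystander: red miniature helmet, 110 mm diameter, 103 mm tall. Origin: centre of the underside.
- baseball: Bystander: white ball of 74 mm diameter on a white stand, 99 mm tall in all. Origin: centre of the underside.
- eraser: Bystander: eraser in a blue sleeve, 24 x 56 x 12 mm, lying flat. Origin: underside.
- marker: Bystander: marker pen with a pink cap, 127 x 15 x 15 mm, lying along its x. Origin: underside.
Things that resemble listed ones, but are neither listed nor needed, are in the scene too. What is shaped like the cover but green is not meant. Leave any yellow look-alike of the cutter alone.

How it is judged (in metres and radians):
On the way, in this order (a step that is already met when the one before it is completed fails the run):
1. the cutter stands fully down in its well (z of cutter in the frame of deck below -0.0235 m and horizontal distance between cutter and deck below 0.004 m and angle between cutter's own z axis and vertical below 0.1 rad), for 0.2 s.
2. the cover is fully home with both clip arms snapped under the rim (z of cover in the frame of deck below 0.0015 m and horizontal distance between cover and deck below 0.004 m and value of joint each of clip_left, clip_right below 0.05 rad), for 0.2 s.
At the end, for the whole second after the job is handed in: The cutter is upright and fully down in its well (within 2.5 mm, 4 mm sideways), the cover lies home on the deck (within 1.5 mm in height, 4 mm sideways, parallel to the housing), both clip arms have sprung back under the rim (below 0.05 rad), and everything is at rest (all of step 1 and all of step 2 and z of cover in the frame of deck above -0.002 m and angle between the x axis of cover and the x axis of deck, either way round below 0.06 rad and angle between the z axis of cover and the z axis of deck, either way round below 0.03 rad and linear speed of each of cover, cutter below 0.02 m/s); the robot touches nothing.
It fails at once if the cover or the cutter is forced: the sharpener is pushed down on its feet with more than about 22 N (value of joint housing above 0.0031 m).
It fails at once if a bystander is moved by more than 20 mm (distance of any of marker_block, pencil_cup, mini_helmet, baseball, eraser, marker from where it was at the start of the episode above 0.02 m).
It also fails if it takes over 72 s, if anything falls off the work surface, if the arm or the gripper's body presses on something with over 40 N, if the wrist force passes 120 N, or if a joint passes its speed limit or range.

## Working session

There is one attempt and no reset: what is moved stays moved. The work goes in short steps, Python scripts to look and compute and a tool call to move; the robot and the scene stay as the last step left them, time stands still between calls to the robot, and variables do not carry over. Pictures are saved under pics/ and viewed, at most 10 in all, crops included, and the job is handed in when it is done.

Besides the shell and the picture viewer there is one more tool, called as a command line: name --argument value ..., lists and objects as JSON in quotes. send_rows: Moves the arm, as the interface text tells. Its arguments: {"type":"object","properties":{"rows":{"type":"array","items":{"type":"array","items":{"type":"array","items":{"type":"number"}}}},"grip":{"type":"number"}},"required":["rows"]}

```bash
mkdir -p pics
cat > h.py <<'E'
import numpy as np, cv2
from cell import ctrl
def grab(name,fn=None):
    d=ctrl.get_image(name); 
    if fn: cv2.imwrite('pics/'+fn,d['pixels'][:,:,::-1])
    return d
def ray(d,u,v):
    E=np.array(d['extrinsics']); r=E[:3,:3]@np.array([(u-d['cx'])/d['fx'],-(v-d['cy'])/d['fy'],-1.]); return E[:3,3],r/np.linalg.norm(r)
def onz(d,u,v,z):
    o,r=ray(d,u,v); return o+r*(z-o[2])/r[2]
def proj(d,p):
    E=np.array(d['extrinsics']); q=E[:3,:3].T@(np.array(p)-E[:3,3]); return d['cx']+d['fx']*q[0]/-q[2], d['cy']+d['fy']*-q[1]/-q[2]
E
python3 - <<'E'
from h import *
for n in('top','side'):
    d=grab(n,n+'1.png'); print(n,{k:d[k] for k in d if k!='pixels'})
print(ctrl.read_state())
E
```

```text
top {'fx': 471.4822208600521, 'fy': 471.4822208600521, 'cx': 320.6482841859172, 'cy': 205.004961858842, 'extrinsics': array([[ 2.65922809e-02,  9.97620634e-01, -6.36075628e-02,
         4.63388540e+02],
       [-9.99607245e-01,  2.71002603e-02,  7.13660792e-03,
        -1.58459291e+01],
       [ 8.84340882e-03,  6.33928019e-02,  9.97949471e-01,
         1.50393702e+03],
       [ 0.00000000e+00,  0.00000000e+00,  0.00000000e+00,
         1.00000000e+00]])}
side {'fx': 434.0102710260794, 'fy': 434.0102710260794, 'cx': 312.24730767891754, 'cy': 200.29158853073164, 'extrinsics': array([[-9.91057969e-01,  6.27083547e-02, -1.17778456e-01,
         4.18168731e+02],
       [-1.32761791e-01, -5.51782634e-01,  8.23353042e-01,
         8.32993549e+02],
       [-1.33569919e-02,  8.31627072e-01,  5.55173850e-01,
         6.76272257e+02],
       [ 0.00000000e+00,  0.00000000e+00,  0.00000000e+00,
         1.00000000e+00]])}
{'clock': 0.1, 'qpos': array([-1.28882476,  0.62925154,  0.03846368,  1.51825968, -0.02700823,
        0.99631738, -0.02000186]), 'qd': array([ 0.00079588, -0.0029448 , -0.00035134, -0.00109296, -0.00197562,
        0.00104981, -0.00162658]), 'tau': array([ 3.46532608e-03, -5.64536190e+01,  1.23077787e+00, -1.93976337e+01,
        1.13467517e-02,  5.35903877e-03, -1.96712875e-05]), 'eef_pos': array([221.35137911, 610.68484762, 303.08531313]), 'tool_rot': array([-3.13987528e+00,  2.14182066e-05,  2.79379965e+00]), 'force': array([-0.26161442,  0.31795172,  0.10763971]), 'torque': array([-0.02547892, -0.00933797,  0.03793164]), 'gripper_force': 0.0, 'width': 85.56675284893674}
```

View pics/top1.png

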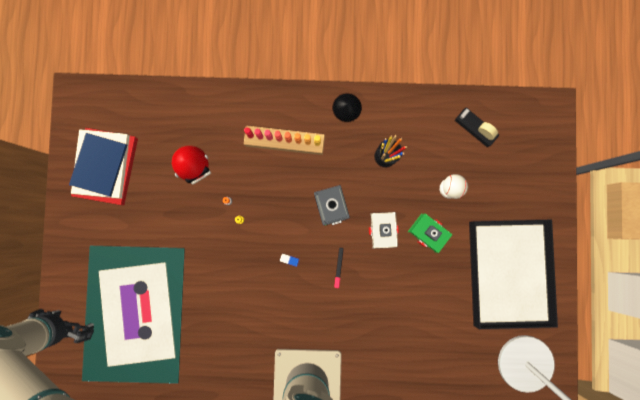

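View pics/side1.png

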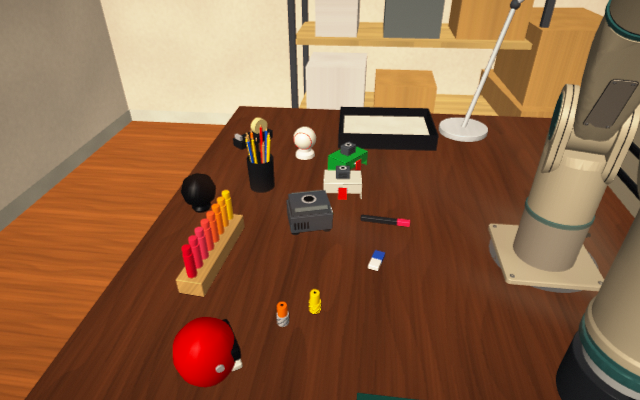

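The top view shows the orange cutter at (227,201) with a yellow look-alike at (239,219). The sharpener is at (331,205), the cover at (384,230) and the green decoy at (431,232). In the side view the cutter is at (282,313), the sharpener at (310,210) and the cover at (343,180).

Run:
```python
from h import *
t=grab('top'); s=grab('side')
def comp(d,m,box):
    x0,y0,x1,y1=box; k=np.zeros(m.shape,np.uint8); k[y0:y1,x0:x1]=m[y0:y1,x0:x1]
    cs,_=cv2.findContours(k,cv2.RETR_EXTERNAL,cv2.CHAIN_APPROX_NONE); return max(cs,key=cv2.contourArea)
def show(n,d,c,z):
    r=cv2.minAreaRect(c); b=cv2.boxPoints(r); P=np.array([onz(d,u,v,z)[:2] for u,v in b])
    M=cv2.moments(c); print(n,'rect',np.round(r[0],1),np.round(r[1],1),'P',P.round(1).tolist(),'ctr',P.mean(0).round(1),'edges',np.linalg.norm(np.diff(P,axis=0),axis=1).round(1),
     'ang',np.degrees(np.arctan2(*(P[1]-P[0])[::-1])).round(1),np.degrees(np.arctan2(*(P[2]-P[1])[::-1])).round(1),'cen',onz(d,M['m10']/M['m00'],M['m01']/M['m00'],z).round(1))
T=t['pixels']; H=cv2.cvtColor(T,cv2.COLOR_RGB2HSV); h,sa,v=cv2.split(H)
print('hsv',H[201,227],H[205,345],H[190,331],H[220,378],H[230,386],H[205,332])
show('cutter',t,comp(t,((h<14)&(sa>170)&(v>150)).astype(np.uint8),(215,190,235,212)),50)
show('case',t,comp(t,((sa<90)&(v<140)).astype(np.uint8),(305,175,360,235)),78)
show('cover',t,comp(t,((sa<60)&(v>150)).astype(np.uint8),(360,200,405,260)),51.5)
show('port',t,comp(t,((sa<90)&(v<130)).astype(np.uint8),(373,218,398,242)),79.5)
show('bore',t,comp(t,((v>215)&(sa<60)).astype(np.uint8),(320,195,343,214)),78)
S=s['pixels'];H=cv2.cvtColor(S,cv2.COLOR_RGB2HSV); h,sa,v=cv2.split(H)
show('cutter side',s,comp(s,((h<14)&(sa>190)&(v>150)).astype(np.uint8),(270,295,292,330)),38)
big=np.hstack([cv2.resize(T[180:255,190:290],None,fx=4,fy=4,interpolation=2),cv2.resize(T[180:255,310:410],None,fx=4,fy=4,interpolation=2)])
big2=np.hstack([cv2.resize(S[160:235,280:380],None,fx=4,fy=4,interpolation=2),cv2.resize(S[270:345,240:340],None,fx=4,fy=4,interpolation=2)])
cv2.imwrite('pics/z1.png',np.vstack([big,big2])[:,:,::-1])
```

```text
hsv [ 14 219 248] [34 19 96] [ 90   7 105] [ 23  25 247] [30 14 55] [120  10  26]
cutter rect [225.5 199.5] [5. 7.] P [[572.5, 278.9], [573.1, 257.3], [557.7, 256.7], [557.1, 278.3]] ctr [565.1 267.8] edges [21.6 15.5 21.6] ang -88.4 -177.8 cen [564.4 268.9  50. ]
case rect [331.2 204.9] [35. 28.] P [[593.6, -1.7], [619.3, -82.9], [517.7, -114.5], [492.2, -33.5]] ctr [555.7 -58.1] edges [ 85.2 106.4  84.8] ang -72.4 -162.7 cen [555.7 -58.1  78. ]
cover rect [383.4 229.8] [35.  25.4] P [[534.7, -177.9], [541.8, -256.1], [434.7, -264.8], [427.6, -187.0]] ctr [ 484.7 -221.4] edges [ 78.5 107.5  78.1] ang -84.8 -175.4 cen [ 484.5 -222.5   51.5]
port rect [385.  229.5] [11. 10.] P [[501.5, -206.9], [502.3, -237.2], [469.2, -237.8], [468.4, -207.5]] ctr [ 485.3 -222.4] edges [30.3 33.2 30.2] ang -88.5 -179.0 cen [ 484.4 -220.8   79.5]Traceback (most recent call last):
  File "<stdin>", line 16, in <module>
  File "<stdin>", line 5, in comp
ValueError: max() iterable argument is empty
```

```bash
cat >> h.py <<'E'
F=8
def rect(n,d,box,fn,z,close=0):
    x0,y0,x1,y1=box; c=cv2.resize(d['pixels'][y0:y1,x0:x1],None,fx=F,fy=F,interpolation=cv2.INTER_CUBIC)
    h,s,v=[a.astype(int) for a in cv2.split(cv2.cvtColor(c,cv2.COLOR_RGB2HSV))]
    m=fn(h,s,v).astype(np.uint8)
    if close: m=cv2.morphologyEx(m,cv2.MORPH_OPEN,np.ones((close,close),np.uint8))
    cs,_=cv2.findContours(m,cv2.RETR_EXTERNAL,cv2.CHAIN_APPROX_NONE)
    if not cs: print(n,'none'); return
    k=max(cs,key=cv2.contourArea); f=lambda p:((p[0]+.5)/F-.5+x0,(p[1]+.5)/F-.5+y0)
    P=np.array([onz(d,*f(p[0]),z)[:2] for p in k],np.float32); r=cv2.minAreaRect(P); M=cv2.moments(P)
    b=cv2.boundingRect(k); uv=f((k[:,0,0].mean(),k[:,0,1].mean()))
    print(n,'rect c',np.round(r[0],1),'wh',np.round(r[1],1),'ang',round(r[2],1),'cen',round(M['m10']/M['m00'],1),round(M['m01']/M['m00'],1),'uv',np.round(uv,1))
    return k
E
python3 - <<'E'
from h import *
t=grab('top'); s=grab('side')
org=lambda h,s,v:(h>3)&(h<22)&(s>160)&(v>190)
rect('cutter',t,(215,190,235,212),org,50)
rect('case',t,(305,175,360,235),lambda h,s,v:(s<90)&(v<140),78,9)
rect('cover',t,(360,200,405,260),lambda h,s,v:(s<60)&(v>150),51.5,9)
rect('port',t,(373,218,398,242),lambda h,s,v:(v<150),79.5)
rect('bore',t,(325,198,340,212),lambda h,s,v:v<60,78)
rect('bore+',t,(322,195,343,214),lambda h,s,v:v>150,78)
rect('cutter side',s,(270,295,292,330),org,38)
rect('bore side',s,(298,193,320,206),lambda h,s,v:v>150,78)
rect('port side',s,(332,162,354,182),lambda h,s,v:v<150,79.5)
T=t['pixels'];S=s['pixels']
z=lambda a:cv2.resize(a,None,fx=4,fy=4,interpolation=2)
cv2.imwrite('pics/z1.png',np.vstack([np.hstack([z(T[180:255,190:290]),z(T[180:255,310:410])]),np.hstack([z(S[160:235,280:380]),z(S[270:345,240:340])])])[:,:,::-1])
E
```

```text
cutter rect c [564.3 268. ] wh [19. 20.] ang 1.6 cen 564.1 268.3 uv [225.3 199.9]
case rect c [555.2 -58.2] wh [107.5  86.1] ang 17.4 cen 555.7 -58.1 uv [331.3 204.8]
cover rect c [ 485.1 -221.6] wh [107.9  78.8] ang 4.2 cen 485.0 -222.7 uv [383.8 229.7]
port rect c [ 484.5 -222.4] wh [37.3 33.7] ang 5.3 cen 484.6 -222.4 uv [385.1 229.7]
bore rect c [557.9 -59.8] wh [19.4 19.7] ang 1.5 cen 557.9 -59.6 uv [331.8 204.1]
bore+ rect c [557.9 -59.2] wh [39.1 37.5] ang 1.5 cen 557.7 -59.3 uv [331.7 204.2]
cutter side rect c [563.7 267.6] wh [18.9 39.8] ang 4.4 cen 563.2 266.7 uv [281.3 309.1]
bore side rect c [555.6 -59.5] wh [36.3 32.8] ang 3.2 cen 555.7 -57.2 uv [308.3 199.5]
port side rect c [ 478.9 -212.9] wh [54.2 96.4] ang 3.1 cen 478.3 -213.1 uv [344.2 169.8]
```

View pics/z1.png

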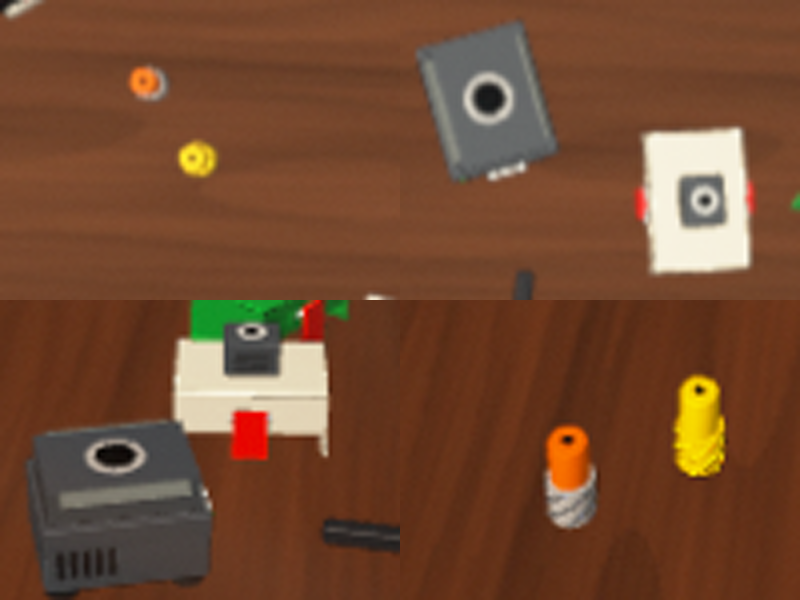

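The crops show the cutter upright with orange grip up, the bore ringed in white, and the cover upright with its clips at ±y. Top-view centres are bore (557.8,-59.4), cutter (564,268), port (484.6,-222.4), with case yaw about 17.4° and cover yaw about 4.5°.

```bash
cat >> h.py <<'E'
from scipy.spatial.transform import Rotation as R
def go(p,yaw=None):
    s=ctrl.read_state(); r=R.from_euler('xyz',s['tool_rot']); y=s['tool_rot'][2] if yaw is None else yaw
    t=R.from_euler('xyz',[np.pi,0,y]); e=s['eef_pos']
    print('t%.1f'%s['clock'],'at',np.round(e,1),np.round(s['tool_rot'],4),'q',np.round(s['qpos'],2),'F',np.round(s['force'],1),'w',round(s['width'],1),s['gripper_force'])
    print('shift cm',np.round(r.inv().apply(np.array(p)-e)/10,3),'rot',np.round((r.inv()*t).as_rotvec(),4))
E
python3 -c "
from h import *
go([564,268,170])"
```

```text
t0.3 at [221.4 610.9 303.6] [-3.141   0.      2.7938] q [-1.29  0.63  0.04  1.52 -0.03  1.   -0.02] F [ 0.   0.  -0.1] w 85.1 0.0
shift cm [-43.893 -20.559  13.374] rot [-0.0006  0.     -0.    ]
```

send_rows --rows '[[[-43.9,-20.6,13.4,0,0,0],[-43.9,-20.6,13.4,0,0,0],[-43.9,-20.6,13.4,0,0,0],[-43.9,-20.6,13.4,0,0,0],[-43.9,-20.6,13.4,0,0,0],[-43.9,-20.6,13.4,0,0,0],[-43.9,-20.6,13.4,0,0,0],[-43.9,-20.6,13.4,0,0,0],[-43.9,-20.6,13.4,0,0,0],[-43.9,-20.6,13.4,0,0,0]]]' --grip 130

```text
clock: 1.3
eef_pos: [563.2, 268.5, 170.2]
tool_rot: [3.141, 0.0, 2.794]
force: [0.5, 0.3, -1.2]
width: 41.8
gripper_force: 0.0
```

send_rows --rows '[[[0,0,0,0,0,0],[0,0,0,0,0,0],[0,0,0,0,0,0],[0,0,0,0,0,0],[0,0,0,0,0,0]]]'

```text
clock: 1.8
eef_pos: [561.1, 271.6, 171.2]
tool_rot: [3.141, -0.0, 2.796]
force: [0.6, 0.6, -0.0]
width: 41.7
gripper_force: 0.0
```

```bash
python3 -c "
from h import *
go([564,268,102])
grab('side','s2.png')
d=cv2.imread('pics/s2.png')[200:350,180:380]; cv2.imwrite('pics/s2c.png',cv2.resize(d,None,fx=4,fy=4))"
```

```text
t1.8 at [561.1 271.6 171.2] [ 3.1408e+00 -2.0000e-04  2.7964e+00] q [-0.49  0.75 -0.01  1.71  0.01  0.68  0.72] F [ 0.6  0.6 -0. ] w 41.7 0.0
shift cm [-0.399 -0.242  6.916] rot [ 0.0008 -0.0002 -0.    ]
```

View pics/s2c.png

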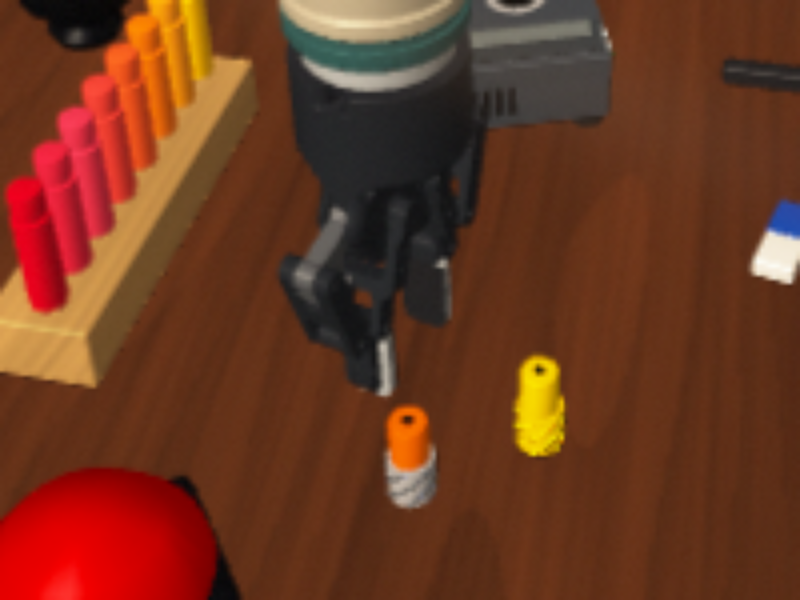

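The fingers straddle the cutter, tips at about (385,390) and (430,320), with the cutter centred beneath at (408,450). The marker block and the yellow part are clear.

send_rows --rows '[[[-0.4,-0.25,2,0,0,0],[-0.4,-0.25,3.5,0,0,0],[-0.4,-0.25,5,0,0,0],[-0.4,-0.25,6,0,0,0],[-0.4,-0.25,6.9,0,0,0],[-0.4,-0.25,6.9,0,0,0],[-0.4,-0.25,6.9,0,0,0],[-0.4,-0.25,6.9,0,0,0]]]'

```text
clock: 2.65
eef_pos: [565.2, 266.4, 102.3]
tool_rot: [3.141, 0.001, 2.794]
force: [0.9, -0.0, 0.8]
width: 42.2
gripper_force: 0.0
```

```bash
python3 -c "
from h import *
go([564,268,102])"
```

```text
t2.6 at [565.2 266.4 102.3] [3.1407e+00 8.0000e-04 2.7938e+00] q [-0.48  0.85 -0.01  1.73  0.01  0.56  0.73] F [ 0.9 -0.   0.8] w 42.2 0.0
shift cm [0.168 0.104 0.031] rot [0.0009 0.0008 0.    ]
```

send_rows --rows '[[[0.1,0.05,0,0,0,0],[0.1,0.05,0,0,0,0],[0.1,0.05,0,0,0,0]]]'

```text
clock: 2.95
eef_pos: [564.1, 267.1, 102.1]
tool_rot: [3.141, 0.0, 2.794]
force: [1.1, 0.6, -0.5]
width: 41.7
gripper_force: 0.0
```

send_rows --rows '[[[0,0,0,0,0,0],[0,0,0,0,0,0],[0,0,0,0,0,0],[0,0,0,0,0,0],[0,0,0,0,0,0],[0,0,0,0,0,0],[0,0,0,0,0,0],[0,0,0,0,0,0]]]' --grip 255

```text
clock: 3.75
eef_pos: [564.2, 267.0, 102.0]
tool_rot: [3.141, 0.0, 2.794]
force: [-1.5, -1.6, 4.9]
width: 17.5
gripper_force: 58.6
```

send_rows --rows '[[[0,0,-3,0,0,0],[0,0,-6,0,0,0],[0,0,-9,0,0,0],[0,0,-12,0,0,0],[0,0,-14,0,0,0],[0,0,-14,0,0,0],[0,0,-14,0,0,0]]]'

```text
clock: 4.45
eef_pos: [563.7, 266.9, 241.1]
tool_rot: [-3.141, -0.0, 2.794]
force: [0.9, -0.7, -1.9]
width: 17.1
gripper_force: 58.6
```

```bash
python3 -c "
from h import *
go([557.5,-59.4,242])"
```

```text
t4.5 at [563.7 266.9 241.1] [-3.1413e+00 -4.0000e-04  2.7939e+00] q [-0.48  0.66 -0.01  1.66  0.01  0.83  0.73] F [ 0.9 -0.7 -1.9] w 17.1 58.633559346199036
shift cm [-10.534 -30.894  -0.083] rot [-0.0003 -0.0004  0.    ]
```

send_rows --rows '[[[-1,-3.2,0,0,0,0],[-2.4,-7,0,0,0,0],[-3.8,-11,0,0,0,0],[-5.2,-15,0,0,0,0],[-6.5,-19,0,0,0,0],[-7.9,-23,0,0,0,0],[-8.9,-26,0,0,0,0],[-9.7,-28.5,0,0,0,0],[-10.3,-30.3,0,0,0,0],[-10.5,-30.9,0,0,0,0]]]'

```text
clock: 5.45
eef_pos: [556.2, -62.1, 239.9]
tool_rot: [-3.139, -0.003, 2.79]
force: [-0.4, 0.3, -1.0]
width: 17.1
gripper_force: 58.7
```

send_rows --rows '[[[0,0,2,0,0,0],[0,0,4,0,0,0],[0,0,5,0,0,0],[0,0,5,0,0,0],[0,0,5,0,0,0],[0,0,5,0,0,0]]]'

```text
clock: 6.05
eef_pos: [558.0, -59.0, 192.4]
tool_rot: [3.141, 0.001, 2.794]
force: [0.1, 0.1, -0.8]
width: 17.2
gripper_force: 58.7
```

```bash
python3 -c "
from h import *
go([557.5,-59.4,192])
a=grab('side')['pixels'];b=grab('top')['pixels']
z=lambda a:cv2.resize(a,(400,400),interpolation=2)
cv2.imwrite('pics/w1.png',np.hstack([z(a[140:240,260:360]),z(b[160:260,280:380])])[:,:,::-1])"
```

```text
t6.0 at [558.  -59.  192.4] [3.1411e+00 1.2000e-03 2.7942e+00] q [ 0.08  0.65 -0.03  1.87  0.04  0.62  1.24] F [ 0.1  0.1 -0.8] w 17.2 58.73390793800354
shift cm [ 0.031 -0.054  0.039] rot [0.0004 0.0012 0.    ]
```

View pics/w1.png

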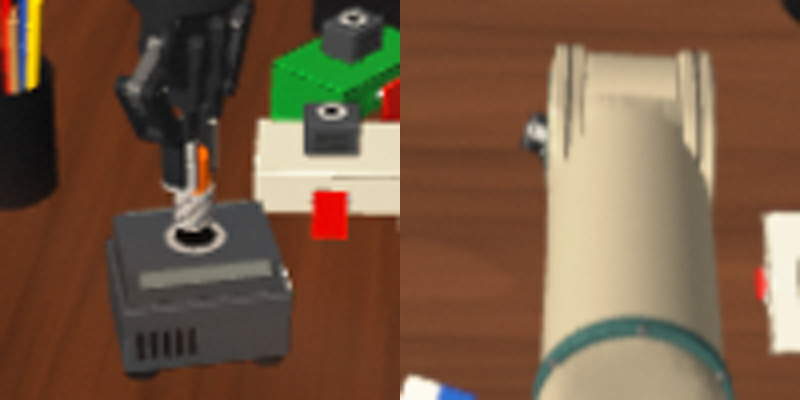

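The side crop shows the cutter hanging just above the bore: steel foot at about (193,225), ring centre about (195,236). The arm blocks the top view.

```bash
python3 -c "
from h import *
s=grab('side')
for p in [(557.5,-59.4,78),(558,-59,90.5),(558,-59,110)]: print(np.round(proj(s,p),1))
g=cv2.cvtColor(s['pixels'],cv2.COLOR_RGB2GRAY)
print(list(range(298,320)))
for r in range(182,208): print(r,g[r,298:320])"
```

```text
[307.6 198.8]
[307.3 194.7]
[307.1 188.1]
[298, 299, 300, 301, 302, 303, 304, 305, 306, 307, 308, 309, 310, 311, 312, 313, 314, 315, 316, 317, 318, 319]
182 [ 61  61  53  40  40  40  41  34  77 155 152  91 113  90  64  49  60  61
  60  62  64  65]
183 [ 62  63  55  41  36  39  41  34  75 154 152  91 111  89  66  49  58  62
  62  64  64  66]
184 [ 63  66  62  40  42  42  37  34  73 155 151  91 110  90  75  58  60  61
  62  62  65  66]
185 [ 62  72  88  66  42  38  38  32  73 155 153  89 108  94  98  71  61  61
  63  62  66  66]
186 [ 65  64  93 132  95  87  68  54  89 162 153  95 106 100 122 108  60  62
  61  63  64  64]
187 [ 65  67  73 107 156 170 146 133 149 189 162 115 119 130 148  89  61  61
  63  64  65  64]
188 [ 65  66  65  66  64  91 160 193 192 187 177 153 159 157 122  81  61  61
  62  65  65  65]
189 [ 63  63  64  63  62 104 179 182 176 161 187 174 154 121  78  76  65  66
  70  71  71  70]
190 [ 64  65  65  64  63 103 165 146 152 148 182 161 132 113 103  74  82  83
  90  89  88  90]
191 [ 71  74  75  74  75  93 134 155 191 188 169 139 128 129 102  82  90  90
  88  80  80  7
[... 776 characters left out ...]
 74 107 176 169 106  53  24  18  15  14  19  28  57 126 184 160
  91  74  73  74]
201 [ 74  74  73  86 131 170 172 135  90  78  68  83  87 100 134 174 155  95
  73  73  73  73]
202 [ 72  73  74  73  79 108 149 170 171 164 149 175 176 169 153 111  74  72
  74  74  73  73]
203 [ 73  75  73  73  74  74  73  79  96 101 120 116 108  85  74  74  73  72
  73  74  74  74]
204 [73 74 74 75 73 73 74 73 74 74 74 75 74 74 73 72 74 73 73 72 74 77]
205 [74 74 72 74 74 74 73 75 72 75 75 74 76 77 78 79 79 80 84 85 88 92]
206 [ 74  73  75  75  79  79  79  80  83  84  85  87  93  95 101 101 105 111
 113 119 120 120]
207 [ 84  84  85  94  98 100 103 108 110 117 119 120 123 122 123 126 125 127
 127 127 126 126]
```

send_rows --rows '[[[0.1,-0.08,0,0,0,0],[0.1,-0.08,0.3,0,0,0],[0.1,-0.08,0.6,0,0,0],[0.1,-0.08,0.9,0,0,0],[0.1,-0.08,1.2,0,0,0],[0.1,-0.08,1.4,0,0,0],[0.1,-0.08,1.4,0,0,0]]]'

```text
clock: 6.9
eef_pos: [556.4, -59.9, 177.4]
tool_rot: [-3.141, 0.0, 2.794]
force: [0.5, 0.2, -0.4]
width: 17.5
gripper_force: 58.6
```

send_rows --rows '[[[0,0,0.1,0,0,0],[0,0,0.2,0,0,0],[0,0,0.3,0,0,0],[0,0,0.4,0,0,0],[0,0,0.4,0,0,0]]]'

```text
clock: 7.4
eef_pos: [556.4, -59.8, 173.7]
tool_rot: [3.142, 0.001, 2.794]
force: [1.2, -1.0, -0.2]
width: 17.2
gripper_force: 58.7
```

send_rows --rows '[[[0,0,0.2,0,0,0],[0,0,0.4,0,0,0],[0,0,0.6,0,0,0],[0,0,0.8,0,0,0],[0,0,1.0,0,0,0],[0,0,1.2,0,0,0],[0,0,1.2,0,0,0]]]'

```text
clock: 8.1
eef_pos: [556.5, -59.8, 161.5]
tool_rot: [-3.142, 0.0, 2.794]
force: [1.4, -2.2, -0.7]
width: 17.7
gripper_force: 58.7
```

send_rows --rows '[[[0,0,0.1,0,0,0],[0,0,0.2,0,0,0],[0,0,0.3,0,0,0],[0,0,0.4,0,0,0],[0,0,0.5,0,0,0],[0,0,0.5,0,0,0]]]'

```text
clock: 8.7
eef_pos: [556.5, -59.8, 156.7]
tool_rot: [3.142, 0.001, 2.794]
force: [2.8, -2.5, 1.3]
width: 17.3
gripper_force: 58.8
```

send_rows --rows '[[[-0.1,-0.05,0.1,0,0,0],[-0.1,-0.05,0.15,0,0,0],[-0.1,-0.05,0.2,0,0,0],[-0.1,-0.05,0.25,0,0,0],[-0.1,-0.05,0.25,0,0,0]]]'

```text
clock: 9.2
eef_pos: [556.6, -60.2, 154.0]
tool_rot: [3.142, -0.001, 2.794]
force: [1.3, -0.0, -0.8]
width: 16.8
gripper_force: 58.7
```

send_rows --rows '[[[0,0,0,0,0,0],[0,0,0,0,0,0],[0,0,0,0,0,0],[0,0,0,0,0,0]]]' --grip 130

```text
clock: 9.6
eef_pos: [556.6, -60.3, 154.1]
tool_rot: [-3.142, -0.001, 2.794]
force: [0.2, -1.5, -0.3]
width: 42.2
gripper_force: 0.0
```

send_rows --rows '[[[0,0,-1,0,0,0],[0,0,-3,0,0,0],[0,0,-6,0,0,0],[0,0,-9,0,0,0],[0,0,-12,0,0,0],[0,0,-12,0,0,0]]]'

```text
clock: 10.2
eef_pos: [559.2, -60.7, 279.0]
tool_rot: [3.139, 0.008, 2.794]
force: [0.3, -0.2, 0.5]
width: 41.6
gripper_force: 0.0
```

```bash
python3 -c "
from h import *
go([484.6,-222,220],3.222)
s=grab('side')
org=lambda h,s,v:(h>3)&(h<22)&(s>160)&(v>150)
rect('cutter side',s,(295,170,322,206),org,90)
for p in [(557.5,-60,102),(557.5,-60,78)]: print(np.round(proj(s,p),1))
cv2.imwrite('pics/w2.png',cv2.resize(s['pixels'][140:240,260:360],(600,600),interpolation=2)[:,:,::-1])"
```

```text
t10.2 at [559.2 -60.7 279. ] [3.1391 0.0084 2.7936] q [ 0.08  0.53 -0.04  1.8   0.03  0.81  1.25] F [ 0.3 -0.2  0.5] w 41.6 0.0
shift cm [  1.559 -17.723   5.847] rot [ 0.0006  0.0088 -0.4284]
cutter side rect c [555.4 -61.4] wh [20.4 57.1] ang 7.6 cen 555.2 -61.8 uv [308.5 194.6]
[307.4 190.6]
[307.6 198.7]
```

View pics/w2.png

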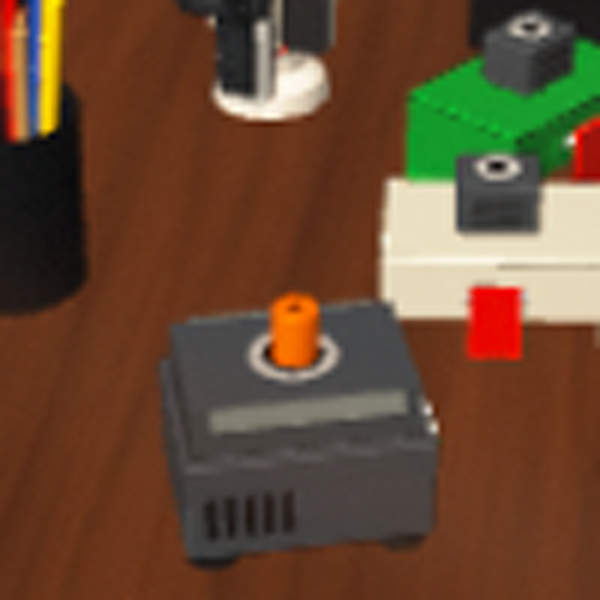

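Cutter is seated: only the orange grip shows, (295,300) to (295,365), centred in the ring. Now the cover.

```bash
python3 -c "
from h import *
go([483.9,-223,180],3.219)"
```

```text
t10.2 at [558.1 -60.6 276.9] [3.1401 0.0049 2.7936] q [ 0.08  0.53 -0.04  1.8   0.03  0.8   1.25] F [-0.6  0.1  0.6] w 42.2 0.0
shift cm [  1.481 -17.812   9.659] rot [ 4.000e-04  5.200e-03 -4.254e-01]
```

send_rows --rows '[[[0.3,-3,0,0,0,-0.1],[0.6,-7,2,0,0,-0.2],[1.0,-11,4,0,0,-0.3],[1.3,-15,6,0,0,-0.4],[1.5,-17,8,0,0,-0.425],[1.5,-17.8,9.4,0,0,-0.425],[1.5,-17.8,9.6,0,0,-0.425],[1.5,-17.8,9.6,0,0,-0.425],[1.5,-17.8,9.6,0,0,-0.425],[1.5,-17.8,9.6,0,0,-0.425]]]' --grip 70

```text
clock: 11.25
eef_pos: [483.1, -221.8, 179.0]
tool_rot: [-3.141, 0.001, -3.063]
force: [0.9, 0.2, -0.9]
width: 61.9
gripper_force: 0.0
```

```bash
python3 -c "
from h import *
go([483.9,-223,127.5],3.219)
s=grab('side')
cv2.imwrite('pics/c1.png',cv2.resize(s['pixels'][110:210,290:410],(720,600),interpolation=2)[:,:,::-1])"
```

```text
t11.2 at [ 483.1 -221.8  179. ] [-3.1414e+00  1.4000e-03 -3.0626e+00] q [ 0.47  0.64 -0.14  1.96  0.17  0.55  1.87] F [ 0.9  0.2 -0.9] w 61.9 0.0
shift cm [-0.064 -0.128  5.146] rot [-0.0002  0.0014  0.0016]
```

View pics/c1.png

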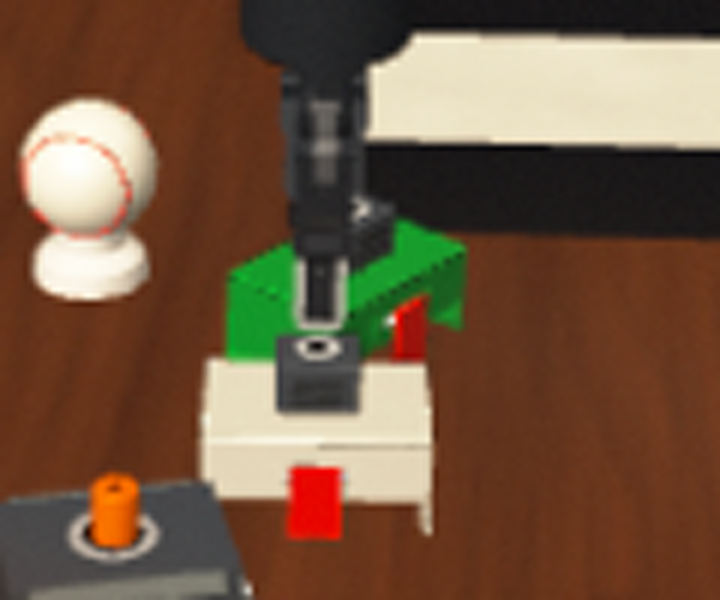

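The closed pair of fingers is edge-on above the port: finger centre at about u=321, port at about u=317, so the tool needs about 1 mm more in +x.

send_rows --rows '[[[-0.1,-0.12,1.5,0,0,0],[-0.1,-0.12,3,0,0,0],[-0.1,-0.12,4.2,0,0,0],[-0.1,-0.12,5,0,0,0],[-0.1,-0.12,5.15,0,0,0],[-0.1,-0.12,5.15,0,0,0],[-0.1,-0.12,5.15,0,0,0],[-0.1,-0.12,5.15,0,0,0]]]'

```text
clock: 12.1
eef_pos: [483.6, -224.0, 127.2]
tool_rot: [-3.141, 0.001, -3.065]
force: [0.6, -0.5, 0.1]
width: 62.3
gripper_force: 0.0
```

send_rows --rows '[[[0,0,0,0,0,0],[0,0,0,0,0,0],[0,0,0,0,0,0],[0,0,0,0,0,0],[0,0,0,0,0,0],[0,0,0,0,0,0],[0,0,0,0,0,0]]]' --grip 255

```text
clock: 12.8
eef_pos: [483.5, -223.8, 127.1]
tool_rot: [-3.141, 0.0, -3.064]
force: [-1.0, 1.0, 5.9]
width: 31.0
gripper_force: 60.7
```

send_rows --rows '[[[0,0,-1,0,0,0],[0,0,-3,0,0,0],[0,0,-6,0,0,0],[0,0,-9,0,0,0],[0,0,-11,0,0,0],[0,0,-12,0,0,0],[0,0,-12,0,0,0],[0,0,-12,0,0,0]]]'

```text
clock: 13.6
eef_pos: [482.7, -223.7, 246.0]
tool_rot: [3.141, -0.001, -3.065]
force: [-0.5, 1.7, -1.6]
width: 31.2
gripper_force: 59.9
```

```bash
python3 -c "
from h import *
go([557.0,-60.2,245],3.445)"
```

```text
t13.6 at [ 482.7 -223.7  246. ] [ 3.1410e+00 -1.3000e-03 -3.0645e+00] q [ 0.5   0.54 -0.17  1.9   0.14  0.71  1.89] F [-0.5  1.7 -1.6] w 31.2 59.94982123374939
shift cm [-8.666 15.732  0.097] rot [ 0.0007 -0.0013 -0.2263]
```

send_rows --rows '[[[-0.6,1,0,0,0,-0.03],[-2,3.6,0,0,0,-0.07],[-3.6,6.6,0,0,0,-0.12],[-5.2,9.6,0,0,0,-0.17],[-6.8,12.4,0,0,0,-0.21],[-8,14.6,0,0,0,-0.226],[-8.5,15.5,0,0,0,-0.226],[-8.65,15.7,0,0,0,-0.226],[-8.65,15.7,0,0,0,-0.226],[-8.65,15.7,0,0,0,-0.226]]]'

```text
clock: 14.6
eef_pos: [556.8, -62.4, 246.4]
tool_rot: [-3.141, -0.001, -2.841]
force: [0.3, -0.6, -2.3]
width: 30.8
gripper_force: 59.9
```

send_rows --rows '[[[0,0,0.5,0,0,0],[0,0,1,0,0,0],[0,0,1.5,0,0,0],[0,0,2,0,0,0],[0,0,2,0,0,0],[0,0,2,0,0,0]]]'

```text
clock: 15.2
eef_pos: [557.4, -60.6, 226.5]
tool_rot: [3.141, -0.0, -2.838]
force: [0.5, -0.3, -1.8]
width: 31.2
gripper_force: 59.9
```

```bash
python3 -c "
from h import *
go([556.8,-60.2,208],3.445)
s=grab('side')
cv2.imwrite('pics/p1.png',cv2.resize(s['pixels'][130:240,250:380],(780,600),interpolation=2)[:,:,::-1])"
```

```text
t15.2 at [557.4 -60.6 226.5] [ 3.1414e+00 -3.0000e-04 -2.8384e+00] q [ 0.2   0.61 -0.22  1.84  0.19  0.71  1.75] F [ 0.5 -0.3 -1.8] w 31.2 59.90148961544037
shift cm [0.043 0.058 1.852] rot [ 0.0002 -0.0003 -0.0002]
```

View pics/p1.png

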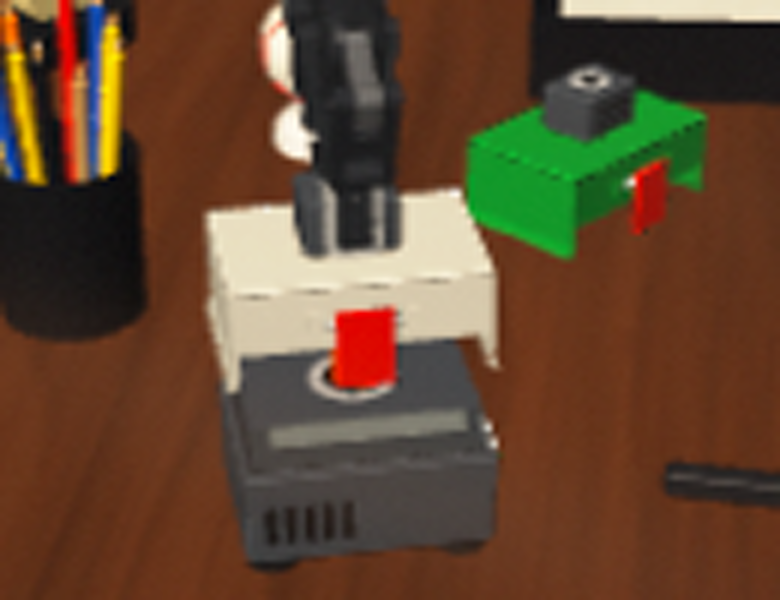

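The cover hangs level and parallel above the deck, skirts at (230,390) and (495,365) just outside the deck ends. The near clip is at (365,350).

send_rows --rows '[[[0.04,0.04,0.5,0,0,0],[0.04,0.04,1,0,0,0],[0.04,0.04,1.4,0,0,0],[0.04,0.04,1.8,0,0,0],[0.04,0.04,2.0,0,0,0],[0.04,0.04,2.2,0,0,0],[0.04,0.04,2.3,0,0,0],[0.04,0.04,2.3,0,0,0]]]'

```text
clock: 16.05
eef_pos: [556.9, -60.3, 203.6]
tool_rot: [3.141, -0.0, -2.838]
force: [0.2, -0.2, -1.3]
width: 31.0
gripper_force: 59.9
```

send_rows --rows '[[[0,0,0.1,0,0,0],[0,0,0.2,0,0,0],[0,0,0.3,0,0,0],[0,0,0.3,0,0,0]]]'

```text
clock: 16.45
eef_pos: [556.8, -60.4, 200.6]
tool_rot: [3.142, -0.0, -2.838]
force: [-0.4, 0.2, -2.1]
width: 30.8
gripper_force: 59.9
```

Skirts are past the deck edge with no side force. Pressing in small steps.

send_rows --rows '[[[0,0,0.1,0,0,0],[0,0,0.2,0,0,0],[0,0,0.3,0,0,0],[0,0,0.3,0,0,0]]]'

```text
clock: 16.85
eef_pos: [556.8, -60.3, 197.5]
tool_rot: [3.141, -0.0, -2.838]
force: [-0.1, -1.0, -2.1]
width: 30.9
gripper_force: 59.9
```

send_rows --rows '[[[0,0,0.1,0,0,0],[0,0,0.2,0,0,0],[0,0,0.3,0,0,0],[0,0,0.3,0,0,0]]]'

```text
clock: 17.25
eef_pos: [556.9, -60.1, 194.6]
tool_rot: [3.141, -0.0, -2.838]
force: [0.0, 0.3, -0.9]
width: 31.0
gripper_force: 60.1
```

send_rows --rows '[[[0,0,0.05,0,0,0],[0,0,0.1,0,0,0],[0,0,0.15,0,0,0],[0,0,0.15,0,0,0]]]'

```text
clock: 17.65
eef_pos: [557.0, -59.9, 193.5]
tool_rot: [3.141, 0.0, -2.838]
force: [-2.5, 1.8, 1.7]
width: 30.8
gripper_force: 60.4
```

send_rows --rows '[[[0,0,0.05,0,0,0],[0,0,0.1,0,0,0],[0,0,0.15,0,0,0],[0,0,0.15,0,0,0]]]'

```text
clock: 18.05
eef_pos: [557.3, -60.2, 192.1]
tool_rot: [-3.141, 0.001, -2.838]
force: [-1.7, 1.9, 4.8]
width: 30.4
gripper_force: 60.8
```

send_rows --rows '[[[0.02,0.05,0.05,0,0,0],[0.02,0.05,0.1,0,0,0],[0.02,0.05,0.15,0,0,0],[0.02,0.05,0.15,0,0,0]]]'

```text
clock: 18.45
eef_pos: [557.3, -60.2, 191.0]
tool_rot: [-3.141, 0.002, -2.839]
force: [-1.8, 0.8, 7.8]
width: 31.1
gripper_force: 61.0
```

send_rows --rows '[[[0,0,0.05,0,0,0],[0,0,0.1,0,0,0],[0,0,0.1,0,0,0]]]'

```text
clock: 18.75
eef_pos: [557.5, -60.2, 190.1]
tool_rot: [-3.141, 0.002, -2.839]
force: [-0.9, 1.4, 8.5]
width: 31.0
gripper_force: 61.1
```

send_rows --rows '[[[0,0,0.05,0,0,0],[0,0,0.1,0,0,0],[0,0,0.1,0,0,0]]]'

```text
clock: 19.05
eef_pos: [557.5, -60.2, 189.3]
tool_rot: [-3.14, 0.002, -2.839]
force: [-1.9, 1.7, 10.1]
width: 31.0
gripper_force: 61.2
```

send_rows --rows '[[[0,0,0.05,0,0,0],[0,0,0.1,0,0,0],[0,0,0.1,0,0,0]]]'

```text
clock: 19.35
eef_pos: [557.7, -60.2, 188.4]
tool_rot: [-3.14, 0.003, -2.839]
force: [-1.3, 2.5, 11.1]
width: 30.8
gripper_force: 61.4
```

send_rows --rows '[[[0,0.02,0.05,0,0,0],[0,0.02,0.1,0,0,0],[0,0.02,0.1,0,0,0]]]'

```text
clock: 19.65
eef_pos: [557.8, -60.1, 187.6]
tool_rot: [-3.14, 0.003, -2.839]
force: [-0.8, 0.4, 11.9]
width: 30.7
gripper_force: 61.6
```

send_rows --rows '[[[0,0,0.05,0,0,0],[0,0,0.08,0,0,0],[0,0,0.08,0,0,0]]]'

```text
clock: 19.95
eef_pos: [557.8, -60.1, 186.9]
tool_rot: [-3.14, 0.003, -2.839]
force: [-1.2, 1.2, 11.5]
width: 30.8
gripper_force: 61.7
```

send_rows --rows '[[[0,0,0.05,0,0,0],[0,0,0.08,0,0,0],[0,0,0.08,0,0,0]]]'

```text
clock: 20.25
eef_pos: [558.0, -60.4, 185.6]
tool_rot: [-3.14, 0.003, -2.839]
force: [0.2, 1.0, 7.9]
width: 31.1
gripper_force: 61.4
```

send_rows --rows '[[[0,0,0.05,0,0,0],[0,0,0.08,0,0,0],[0,0,0.08,0,0,0]]]'

```text
clock: 20.55
eef_pos: [558.0, -60.4, 185.2]
tool_rot: [-3.14, 0.003, -2.839]
force: [-1.1, 0.3, 10.4]
width: 31.0
gripper_force: 61.9
```

send_rows --rows '[[[0,0,0.05,0,0,0],[0,0,0.05,0,0,0],[0,0,0.05,0,0,0]]]'

```text
clock: 20.85
eef_pos: [558.1, -60.4, 185.0]
tool_rot: [-3.139, 0.003, -2.839]
force: [-0.7, -0.2, 12.0]
width: 30.8
gripper_force: 62.1
```

```bash
python3 -c "
from h import *
go([558,-60.4,186])
s=grab('side')
cv2.imwrite('pics/e1.png',cv2.resize(s['pixels'][130:240,250:380],(780,600),interpolation=2)[:,:,::-1])"
```

```text
t20.9 at [558.1 -60.4 185. ] [-3.1395  0.0035 -2.8391] q [ 0.19  0.67 -0.2   1.88  0.21  0.62  1.73] F [-0.7 -0.2 12. ] w 30.8 62.14815616607666
shift cm [ 0.003  0.006 -0.105] rot [-0.0021  0.0035 -0.    ]
```

View pics/e1.png

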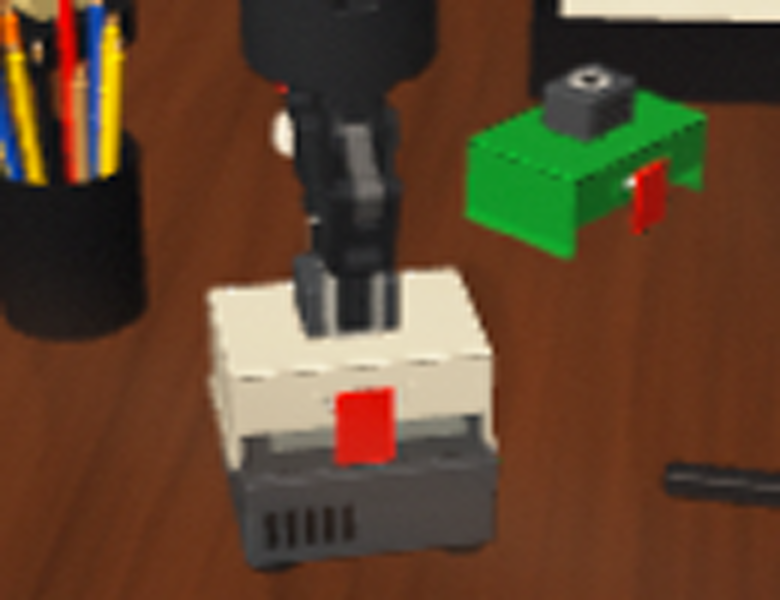

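The cover sits on the deck with the near clip over the rim at (365,430). The force dropped and then rose at the housing's 8 N/mm, at the expected height, so it has landed. Unload, release and lift.

send_rows --rows '[[[0,0,-0.1,0,0,0],[0,0,-0.2,0,0,0],[0,0,-0.3,0,0,0],[0,0,-0.3,0,0,0]]]'

```text
clock: 21.3
eef_pos: [557.0, -60.5, 186.4]
tool_rot: [-3.141, 0.001, -2.839]
force: [1.2, -0.8, 1.9]
width: 31.0
gripper_force: 60.5
```

send_rows --rows '[[[0,0,0,0,0,0],[0,0,0,0,0,0],[0,0,0,0,0,0],[0,0,0,0,0,0],[0,0,0,0,0,0]]]' --grip 70

```text
clock: 21.8
eef_pos: [556.4, -59.8, 186.2]
tool_rot: [3.141, -0.0, -2.838]
force: [-0.2, 1.0, 0.5]
width: 62.1
gripper_force: 0.0
```

send_rows --rows '[[[0,0,-1,0,0,0],[0,0,-3,0,0,0],[0,0,-6,0,0,0],[0,0,-10,0,0,0],[0,0,-13,0,0,0],[0,0,-13,0,0,0]]]'

```text
clock: 22.4
eef_pos: [558.8, -59.7, 321.5]
tool_rot: [-3.138, 0.009, -2.838]
force: [-0.0, -0.7, 0.2]
width: 62.1
gripper_force: 0.0
```

send_rows --rows '[[[3,-3,0,0,0,0],[6,0,0,0,0,0],[10,0,0,0,0,0],[14,0,0,0,0,0],[14,0,0,0,0,0],[14,0,0,0,0,0],[14,0,0,0,0,0],[14,0,0,0,0,0]]]'

```text
clock: 23.2
eef_pos: [424.0, -101.1, 316.3]
tool_rot: [3.141, 0.001, -2.837]
force: [-0.4, 0.1, 0.3]
width: 61.7
gripper_force: 0.0
```

```bash
python3 -c "
from h import *
go([558,-60.4,186])
s=grab('side');t=grab('top')
rect('cover',t,(305,175,360,235),lambda h,s,v:(s<60)&(v>150),111,9)
for z in (139,137,143): print(z); rect('port',t,(318,190,348,218),lambda h,s,v:(v<150),z)
z=lambda a:cv2.resize(a,(400,400),interpolation=2)
cv2.imwrite('pics/e2.png',np.hstack([z(s['pixels'][150:230,270:350]),z(t['pixels'][165:245,290:370])])[:,:,::-1])"
```

```text
t23.2 at [ 424.  -101.1  316.3] [ 3.1415e+00  9.0000e-04 -2.8374e+00] q [ 0.37  0.32 -0.26  2.06  0.11  0.78  1.92] F [-0.4  0.1  0.3] w 61.7 0.0
shift cm [-13.989  -0.127  13.043] rot [0.0001 0.0009 0.    ]
cover rect c [554.4 -59.5] wh [115.5  80.4] ang 16.7 cen 556.1 -59.4 uv [332.  204.1]
139
port rect c [557.4 -59.3] wh [38.2 31.7] ang 16.1 cen 557.5 -59.4 uv [332.4 202.9]
137
port rect c [557.5 -59.3] wh [38.3 31.8] ang 16.1 cen 557.6 -59.4 uv [332.4 202.9]
143
port rect c [557.1 -59.2] wh [38.1 31.6] ang 16.1 cen 557.2 -59.2 uv [332.4 202.9]
```

View pics/e2.png

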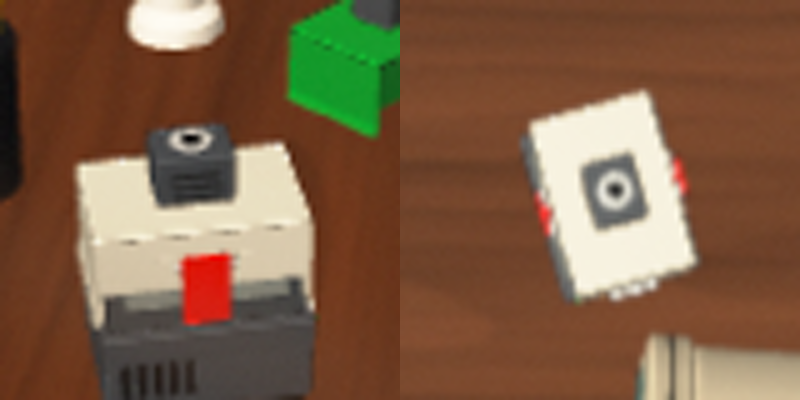

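The cover sits level and centred: the port is at (557.5,-59.4) in the top view and the bore was at (557.8,-59.4). Both clips lie at the sides and the gripper is clear.

```bash
python3 -c "
from cell import ctrl
print(ctrl.finish_job())"
```

```text
the job is handed in; nothing more can be done
None
```

I stood the cutter all the way down in its well, pressed the cover home at about 14 N (limit 22 N), and handed the job in after about 23 s with the gripper clear. The force drop, height and final pictures all point to both clips having snapped in, but no verdict came back.

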